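# Clamp a glue-up with a draw latch

## Robot

A 7-joint arm with a two-finger parallel gripper is mounted at the origin on the work surface; the furniture and walls round the work are solid. World frame = base frame: x ahead of the robot, y to its left, z up, the work surface at z = 0. Lengths are in mm, angles in rad, forces in N, time in s.
With the tool pointing down it reaches from about 400 to 875 mm from the base axis. Payload 4.4 kg.
Tool frame: the origin (TCP) lies midway between the tips of the shut fingers; the grasp point (between the pads) lies 19 mm behind it (ctrl.pinch_z is the distance from the TCP to the grasp point, in mm); z points along the fingers, y is the line along which they close (so a half turn about z gives the same grasp; the last joint's range is limited). The gripper opens to 85 mm and grips with 20 to 120 N. Pads are 22 mm wide; open, the fingers measure 114 mm over their backs; the gripper's body (76 mm by 85 mm) begins 54 mm behind the grasp point. The pads swing forward as they close: fully open they stand 13 mm farther back than shut.
Start: joints at [1.192, 0.628, 0.038, 1.517, -0.027, 0.996, -0.02], TCP at [200.048, -618.465, 231.313] pointing down, gripper open.
Joint ranges: [-3.06, 3.06], [-0.37, 2.12], [-1.25, 1.32], [0.18, 2.47], [-1.1, 4.24], [0.23, 1.98], [-2.94, 2.94]. Speed limits (rad/s): [2.57, 2.57, 3.14, 3.14, 3.14, 3.14, 3.14].

## Interface

Orientations are given as [roll, pitch, yaw] about the fixed x, y, z axes, in that order (R = Rz(yaw) Ry(pitch) Rx(roll)).
In Python, from cell import read_state, cams, order, ctrl gives the robot as it stands.
- The arm moves only by the tool move_arm, never from a script. Its argument "targets" is text: rows parted by semicolons, each of 7 numbers parted by spaces: the gripper's target within -1 to 1 (fully open at 1, half-way at 0, shut at -1), then the shift along the tool's x, y, z in cm, then the turn, a rotation vector about the tool's x, y, z in degrees. A call has 1 to 5 rows; each row shifts and turns the commanded pose from where the row before left it, along the tool's axes as they then stand; what a row does not reach is not made up. A row lasts 1/12 s, in which the tool goes at most 41.7 mm and 7.16 degrees, less where a joint would pass 70% of its speed; a pose out of reach is approached as far as the arm can. A call with a gripper value outside its range is refused whole. The fingers move at their own pace and stop on an object; the grip force is fixed at half the most. Time passes only in rows, so rows that do not move let the fingers close. It gives the time, the measured TCP pose, the force, the opening and the grip force at its end, in the units of the state.
- read_state(): the state, without advancing time (a new reading comes with each control period).
- cams.get_image(name): name is "side" or "top" or "wrist"; returns a dict with "color" (420x560x3 uint8, red, green, blue), "fovy" (degrees; the focal length in pixels is half the picture's height over the tangent of half this angle, whatever the lens; pixels are square), "cx", "cy" (the principal point, pixels), "k1" (the pictures are not rectified: a ray, as slopes to the right and down, at radius r is drawn at 1 + k1 r^2 times it, then the intrinsics apply), "rvec" (rotation vector, rad) and "tvec" (3), from world to camera coordinates, as OpenCV has them. Camera axes: x right, y down, z forward; pixel columns grow to the right and rows downward; lengths in mm; the calibration is good to about 2 mm. A picture is of the moment at which its call begins. There is no depth.
- order.finish_job(): hands the job in; it is judged then, once.
The state is a dict: "clock": time; "qpos": joint angles; "qd": joint speeds; "tau": joint torques, N m; "eef_pos": TCP position; "tool_rot": TCP orientation; "force": force on the tool from outside, world axes, zero at the start; "torque": the same for the moment, N m; "width": finger opening in mm; "gripper_force": force on a finger pad.
Only numpy, scipy, OpenCV 4.12 (cv2) and the standard library are available. Lean on these libraries where they do the work, as an engineer would, in place of code of your own. Each camera call takes 0.05 s, during which the arm holds its last target. There are 200 camera calls.

## Task

Clamp the offcut in the gluing jig with its draw latch: pull the wire bail by its tab over the keeper on the sliding jaw, set its bar down behind the keeper and draw it back under the lip. Then swing the lever over, past centre, bed it on its stop with a firm press of about 12 N (it bends if pushed with more than 20 N), and let go. Keep the offcut flat in the jig and do not disturb the things standing round it.

Things in the scene. Friction and masses are not known exactly. Their poses are not given: they have to be found in the camera images.
- jig: Plywood board 222x112x12 mm of a gluing jig, fixed on four feet 0 to 8 mm above the bench; origin: centre of the board's underside. x (222 mm way) points from latch to keeper, y across, z up. On it: fixed bed, x -85..-13 mm, top z 40, carrying the latch; rubber pad, x -13..-5; offcut; sliding jaw. Lever pivot at x -35, z 52 mm, axis along y.
- lever (a joint): Lever angle a (rad), -0.15 to 2.2: the handle points from its pivot along (-cos a, 0, sin a) of the jig. Home is against a steel stop screw under the handle (44 mm from the pivot), set differently on every jig: a = -0.085 to 0.03 there. Friction 0.05 N m holds it while slack. Once hooked, closing meets a spring load peaking near 0.6 rad (about 8 N on the grip); dead centre is near 0.1 rad.
- lever_tip (a point): Outer end of the lever's handle, 67 mm from its pivot. The handle is a flat bar 18 wide x 8 mm thick, its outer 20 mm a black grip 22 wide x 8 mm, centred on the line from the pivot. Press it onto its stop with about 12 N (8 at least) for half a second; over 20 N bends it.
- bail (a joint): Angle b (rad) of the wire bail against the lever: it points from its pin along (cos(b-a), 0, sin(b-a)) of the jig, a = lever angle. The pin sits on the lever, (-16 cos a - sin a, 0, 16 sin a - cos a) mm from the lever's pivot, so the bail moves to +x as the lever swings over. Friction (0.035 N m) holds it raised where it is left.
- bar (a point): Middle of the bail's crossbar: 6 mm round, 40 mm long across the jig, 110 mm from the bail's pin; the side wires run at y +-20 mm.
- tab (a point): Centre of the black pull tab at the bail's end, 14 mm beyond the bar and 10 mm above the bail's line (bail's own axes): upright block, 20 mm along the bail, 10 mm across (y; pinch it so), 21 mm high. Moved by its tab, the bail takes the slack lever along (about 5 N).
- keeper (a point): Where the bar's centre lies when hooked (axes as the jig): 3 mm above the jaw's flat top, against the +x side of the keeper's post, under its lip. The keeper is a steel hook 28 mm wide; its top is 9.5 mm above this point, its lip overhangs 3.5 mm to +x: set the bar down 4 mm or more beyond, then draw it back. The jaw's top goes on 23 mm beyond.
- jaw (a joint): Position (m) of the sliding jaw along the jig's x, up to 0.012: at 0 its face is at jig x 45 mm, touching a 50 mm workpiece that touches the unloaded pad, and the keeper point at jig x 64, z 43.5 mm; positive = away from the latch. Friction 2.5 N.
- pad (a joint): Compression (m) of the rubber pad on the fixed jaw: 0 unloaded, stiffness 14 N per mm; about 0.004 when the latch is clamped.
- work: Workpiece: pale wooden offcut 50 (x) x 105 x 12 mm lying on the board between pad and jaw, already in place; origin = centre of its underside.
- red_case: Bystander: red flat plastic case, 133x175x51 mm; origin at the centre of its underside.
- glue_bottle: Bystander: white glue bottle lying on its side, 60x118x49 mm; origin at the centre of its underside.
- pin_tin: Bystander: round tin with green lid, 68 mm across, 36 mm high; origin at the centre of its underside.
- pliers: Bystander: pliers with cream handles, 175 mm long, lying flat; origin at the centre of its underside.
- oil_can: Bystander: upright oil can with a spout, 29x54x127 mm; origin at the centre of its underside.
Not all that is in view belongs to the job. What is shaped like the work but blue or green is not meant.

How it is judged:
By the outcome, as a careful person would: the job done as asked, in the order asked, and still so for the second after the job is handed in, with the robot touching nothing.
It also fails if it takes over 61 s, if anything falls off the work surface, if the arm or the gripper's body presses on something with over 40 N, if the wrist force passes 120 N, or if a joint passes its speed limit or range.

## Working session

There is one attempt and no reset: what is moved stays moved. The work goes in short steps, Python scripts to look and compute and a tool call to move; the robot and the scene stay as the last step left them, time stands still between calls to the robot, and variables do not carry over. Pictures are saved under pics/ and viewed, at most 10 in all, crops included, and the job is handed in when it is done.

Besides the shell and the picture viewer there is one more tool, called after "Emit:" as name(argument=value, ...), one argument or row to a line, values as JSON. move_arm: Moves the arm, as the interface text tells. Its arguments: {"type":"object","properties":{"targets":{"type":"string"}},"required":["targets"]}

```bash
ls; mkdir -p pics; python3 - <<'E'
from cell import read_state, cams, order, ctrl
import cv2
print(read_state(), ctrl.pinch_z)
for n in ["side","top"]:
    d=cams.get_image(n); cv2.imwrite(f"pics/{n}0.png",d["color"][...,::-1])
    print(n,{k:v for k,v in d.items() if k!="color"})
E
```

```text
pics
{'clock': 0.0, 'qpos': array([ 1.19218312,  0.62934147,  0.03842161,  1.51839244, -0.02702663,
        0.99628338, -0.01998697]), 'qd': array([ 0.00152942,  0.00037486, -0.0024758 , -0.00091863,  0.00078295,
       -0.00069598,  0.0003283 ]), 'tau': array([ 1.48333261e-04, -5.63395429e+01,  1.22603841e+00, -1.93441343e+01,
        1.08319178e-02,  1.05593348e-02,  1.07066944e-05]), 'eef_pos': array([ 199.87954833, -617.8387646 ,  230.38390663]), 'tool_rot': array([-3.13968496e+00, -8.90328521e-06,  3.12827641e-01]), 'force': array([ 0.26984468, -0.03282534, -0.06118729]), 'torque': array([-0.01468778, -0.0398901 ,  0.0036483 ]), 'gripper_force': 0.0, 'width': 85.24888966703928} 18.700000000000003
side {'fovy': 48.82769431609739, 'cx': 283.59533103168184, 'cy': 209.4327998631886, 'k1': -0.05322619410898039, 'rvec': array([ 1.73416014,  1.33831957, -0.80488681]), 'tvec': array([ -35.34906247, -124.65979618, 1469.60443789])}
top {'fovy': 55.25302291676369, 'cx': 276.9943355824006, 'cy': 208.46326641626604, 'k1': 0.007401832300094647, 'rvec': array([ 2.16460473, -2.13149059,  0.11563019]), 'tvec': array([ -30.33680748,  367.62666691, 1205.62087485])}
```

View pics/side0.png

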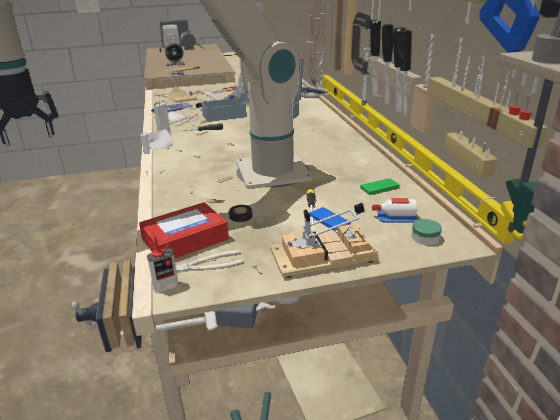

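View pics/top0.png

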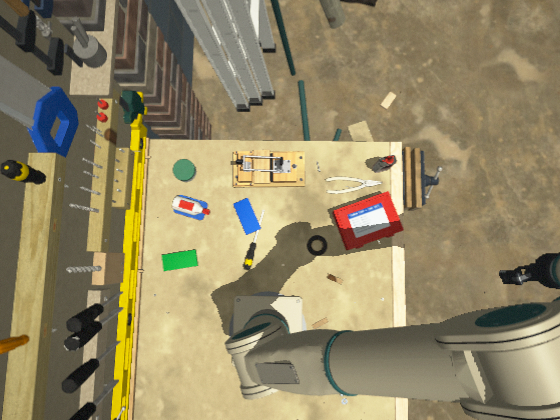

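The side view shows the jig at about (325,250), with the lever upright near (307,220) and the bail's black tab near (358,208). The top view shows the jig at (268,169). The blue offcut (247,215), green offcut (180,260) and screwdriver (248,257) are decoys. Next I'll take a close crop.

```bash
cat > h.py <<'E'
import numpy as np, cv2
from cell import read_state, cams, order, ctrl
def cam(n):
    d=cams.get_image(n); h=d["color"].shape[0]
    f=h/2/np.tan(np.radians(d["fovy"])/2)
    d["K"]=np.array([[f,0,d["cx"]],[0,f,d["cy"]],[0,0,1]])
    d["D"]=np.array([d["k1"],0,0,0.]); d["R"]=cv2.Rodrigues(d["rvec"])[0]
    d["C"]=-d["R"].T@d["tvec"]; return d
def ray(d,p):
    u=cv2.undistortPoints(np.array([[p]],float),d["K"],d["D"])[0,0]
    v=d["R"].T@np.r_[u,1]; return d["C"],v/np.linalg.norm(v)
def onz(d,p,z):
    C,v=ray(d,p); return C+v*(z-C[2])/v[2]
def tri(d1,p1,d2,p2):
    C1,v1=ray(d1,p1);C2,v2=ray(d2,p2)
    s=np.linalg.lstsq(np.c_[v1,-v2],C2-C1,rcond=None)[0]
    a=C1+s[0]*v1;b=C2+s[1]*v2; return (a+b)/2,np.linalg.norm(a-b)
def proj(d,P): return cv2.projectPoints(np.array(P,float).reshape(-1,1,3),d["rvec"],d["tvec"],d["K"],d["D"])[0][:,0]
def crop(d,x,y,w,h,s): return cv2.resize(d["color"][y:y+h,x:x+w,::-1],None,fx=s,fy=s,interpolation=cv2.INTER_CUBIC)
E
python3 - <<'E'
from h import *
t=cam("top");s=cam("side")
a=crop(t,220,140,100,56,6);b=crop(s,265,185,125,95,5)
w=max(a.shape[1],b.shape[1])
a=cv2.copyMakeBorder(a,0,0,0,w-a.shape[1],0);b=cv2.copyMakeBorder(b,0,0,0,w-b.shape[1],0)
o=np.vstack([a,b]);print(o.shape);cv2.imwrite("pics/c1.png",o[:, :])
print(t["C"],s["C"],t["K"][0,0],s["K"][0,0])
E
```

```text
(811, 625, 3)
[ 214.40316366  -47.94802814 1241.50056464] [1313.42028099 -280.35176265  610.62007789] 401.2406487900777 462.64519109718674
```

```bash
python3 - <<'E'
import cv2
o=cv2.imread("pics/c1.png"); cv2.imwrite("pics/c2.png",cv2.resize(o,None,fx=0.739,fy=0.739,interpolation=cv2.INTER_AREA))
E
```

```text
(no output)
```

View pics/c2.png

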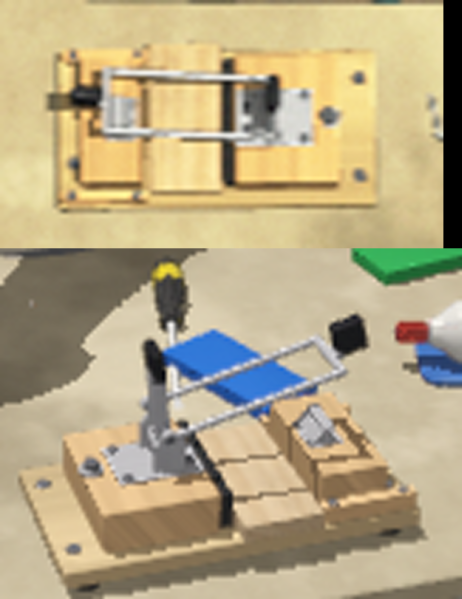

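Top crop: board corners at (58,50), (377,50), (376,208) and (57,208), tab at (85,96), crossbar at (105,103). Side crop: tab at (349,335), lever grip at (154,357), keeper at (318,425). The tab is the black block at the wire frame's end. The other black items are the lever grip and the screwdriver handle (170,300), which I rule out.

```bash
cat >> h.py <<'E'
def T(x,y): return (220+x/4.434-.4,140+y/4.434-.4)
def S(x,y): return (265+x/3.695-.4,185+(y-248.3)/3.695-.4)
E
python3 - <<'E'
from h import *
t=cam("top");s=cam("side")
c=[onz(t,T(*p),20) for p in [(58,50),(377,50),(376,208),(57,208)]]
for p in c: print(p.round(1))
for a,b in [(0,1),(1,2),(2,3),(3,0)]: print(np.linalg.norm(c[a]-c[b]))
print("ctr",np.mean(c,0)); d=(c[0]+c[3]-c[1]-c[2]);print("yaw",np.arctan2(d[1],d[0]))
# side corners: front-left-bottom etc
for p in [(21,475),(70,580),(420,515)]: print("side",onz(s,S(*p),20).round(1))
print("tab",tri(t,T(85,96),s,S(349,335)))
print("bar",tri(t,T(105,103),s,S(332,355)))
print("grip",tri(t,T(272,88),s,S(154,357)))
print("keeper?",onz(s,S(318,425),55))
# black blobs
for d,n in ((t,"t"),(s,"s")):
    m=(d["color"].max(2)<60).astype(np.uint8)
    k,l,st,ce=cv2.connectedComponentsWithStats(m)
    for i in range(1,k):
        x,y=ce[i]
        if st[i,4]>8 and ((n=="t" and 220<x<320 and 140<y<196) or (n=="s" and 265<x<390 and 185<y<280)): print(n,st[i],ce[i])
E
```

```text
[548.1 117.1  20. ]
[ 550.8 -107.9   20. ]
[ 437.9 -108.1   20. ]
[434.9 114.4  20. ]
225.02009412712607
112.88624519262397
222.50812041242384
113.23310032087528
ctr [492.94427858   3.90015594  20.        ]
yaw 1.5834194868913978
side [ 448.2 -106.7   20. ]
side [ 559.5 -103.3   20. ]
side [554.2 112.4  20. ]
tab (array([492.23461956,  86.13759306, 113.25126207]), np.float64(0.23469214877659472))
bar (array([491.19830323,  75.38415234, 100.509831  ]), np.float64(2.375413776959959))
grip (array([497.18238181, -35.73627474, 120.21855547]), np.float64(0.4985738389955982))
keeper? [495.28673282  68.70093558  55.        ]
t [280 157   2   8  14] [280.57142857 160.92857143]
t [271 158   1  11  11] [271. 163.]
t [236 160   7   4  19] [238.89473684 161.68421053]
t [271 172   2  10  11] [271.09090909 176.90909091]
s [312 194   3   6  10] [312.9 196.8]
s [309 201   5   6  10] [310.9 203.6]
s [354 203  10  10  74] [358.86486486 207.90540541]
s [304 210   6  12  41] [306.70731707 215.48780488]
s [316 235  12  25  56] [323.32142857 248.48214286]
```

```bash
cat >> h.py <<'E'
from scipy.spatial.transform import Rotation as Ro, Slerp
J0=np.array([493,4,8.]); JY=1.583
def jw(x,z,y=0): c,s=np.cos(JY),np.sin(JY); return J0+np.array([c*x-s*y,s*x+c*y,z])
def tool(tilt=0): # tilt>0: bail-like rise (rotation about jig -y)
    return Ro.from_euler('z',JY)*Ro.from_rotvec([0,-tilt,0])*Ro.from_euler('x',np.pi)
def rows(way,grip,start=None):
    """way: list of (pos, Rot, nrows)"""
    s=read_state(); p=s["eef_pos"].copy(); R=Ro.from_euler('xyz',s["tool_rot"])
    if start: p,R=start
    out=[]
    for P,Q,n in way:
        S=Slerp([0,1],Ro.concatenate([R,Q])); p0=p
        for i in range(1,n+1):
            pn=p0+(np.array(P)-p0)*i/n; Rn=S(i/n)
            d=R.inv().apply(pn-p)/10; r=np.degrees((R.inv()*Rn).as_rotvec())
            out.append(f"{grip} "+" ".join(f"{v:.2f}" for v in d)+" "+" ".join(f"{v:.2f}" for v in r)); p,R=pn,Rn
    for i in range(0,len(out),5): print("; ".join(out[i:i+5]))
E
python3 -c "
from h import *
rows([([490,60,235],tool(0),20)],1)"
```

```text
1 2.42 -2.78 -0.02 -0.00 -0.00 -3.64; 1 2.59 -2.62 -0.02 -0.00 -0.00 -3.64; 1 2.76 -2.45 -0.02 -0.00 -0.00 -3.64; 1 2.91 -2.27 -0.02 -0.00 -0.00 -3.64; 1 3.04 -2.08 -0.02 -0.00 -0.00 -3.64
1 3.17 -1.88 -0.02 -0.00 -0.00 -3.64; 1 3.28 -1.68 -0.02 -0.00 -0.00 -3.64; 1 3.38 -1.47 -0.02 -0.00 -0.00 -3.64; 1 3.47 -1.25 -0.02 -0.00 -0.00 -3.64; 1 3.54 -1.03 -0.02 -0.00 -0.00 -3.64
1 3.60 -0.80 -0.02 -0.00 -0.00 -3.64; 1 3.64 -0.57 -0.02 -0.00 -0.00 -3.64; 1 3.67 -0.34 -0.02 -0.00 -0.00 -3.64; 1 3.69 -0.10 -0.02 -0.00 -0.00 -3.64; 1 3.69 0.13 -0.02 -0.00 -0.00 -3.64
1 3.67 0.36 -0.02 -0.00 -0.00 -3.64; 1 3.64 0.60 -0.02 -0.00 -0.00 -3.64; 1 3.59 0.83 -0.02 -0.00 -0.00 -3.64; 1 3.54 1.05 -0.02 -0.00 -0.00 -3.64; 1 3.46 1.27 -0.02 -0.00 -0.00 -3.64
```

Emit:
move_arm(
  targets="1 2.4 -2.8 0 0 0 -3.6; 1 2.6 -2.6 0 0 0 -3.6; 1 2.8 -2.5 0 0 0 -3.6; 1 2.9 -2.3 0 0 0 -3.6; 1 3.0 -2.1 0 0 0 -3.6",
)

```text
clock: 0.72
eef_pos: [272.6, -446.6, 231.4]
tool_rot: [3.141, -0.0, 0.63]
force: [1.0, -0.0, -0.4]
width: 85.0
gripper_force: 0.0
```

Emit:
move_arm(
  targets="1 3.2 -1.9 0 0 0 -3.6; 1 3.3 -1.7 0 0 0 -3.6; 1 3.4 -1.5 0 0 0 -3.6; 1 3.5 -1.3 0 0 0 -3.6; 1 3.5 -1.0 0 0 0 -3.6",
)

```text
clock: 1.13
eef_pos: [345.7, -276.4, 231.5]
tool_rot: [3.141, 0.0, 0.944]
force: [0.4, -0.2, -0.3]
width: 85.5
gripper_force: 0.0
```

Emit:
move_arm(
  targets="1 3.6 -0.8 0 0 0 -3.6; 1 3.6 -0.6 0 0 0 -3.6; 1 3.7 -0.3 0 0 0 -3.6; 1 3.7 -0.1 0 0 0 -3.6; 1 3.7 0.1 0 0 0 -3.6",
)

```text
clock: 1.55
eef_pos: [419.6, -107.4, 231.6]
tool_rot: [3.141, 0.0, 1.258]
force: [0.1, 0.0, -0.7]
width: 85.4
gripper_force: 0.0
```

Emit:
move_arm(
  targets="1 3.7 0.4 0 0 0 -3.6; 1 3.6 0.6 0 0 0 -3.6; 1 3.6 0.8 0 0 0 -3.6; 1 3.5 1.0 0 0 0 -3.6; 1 3.5 1.3 0 0 0 -3.6",
)

```text
clock: 1.97
eef_pos: [493.8, 61.2, 231.5]
tool_rot: [3.141, 0.0, 1.572]
force: [0.9, -1.0, 0.6]
width: 85.4
gripper_force: 0.0
```

```bash
python3 -c "
from h import *
w=cam('wrist'); s=read_state(); print(s['clock'],s['eef_pos'],s['tool_rot'],w['C'],w['R'])
cv2.imwrite('pics/w1.png',w['color'][...,::-1])
# expected projections
for P in [jw(111,20,56),jw(111,20,-56),jw(64,43.5),jw(64,53)]: print(proj(w,P))
"
```

```text
2.0167 [497.40681359  70.60278055 232.25609602] [ 3.1353341  -0.00795238  1.58380424] [493.80456167 133.61292239 373.81947384] [[ 9.99998953e-01  1.44632482e-03  4.08065580e-05]
 [ 1.37603985e-03 -9.59364476e-01  2.82166454e-01]
 [ 4.47252707e-04 -2.82166103e-01 -9.59365462e-01]]
[[226.36810201 134.44486779]]
[[330.8532     133.28760653]]
[[279.00882544 181.33938202]]
[[278.96263068 183.2186104 ]]
```

View pics/w1.png

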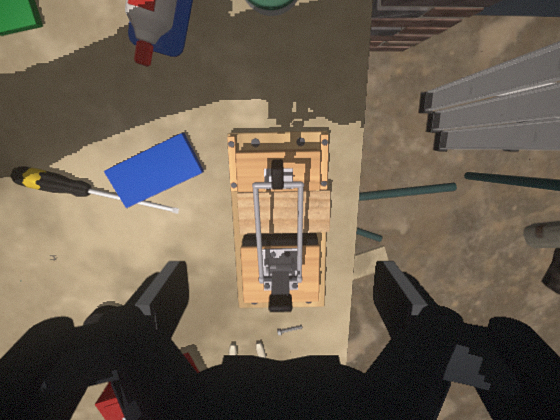

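The wrist view shows the jig from above: far board corners at about (229,131) and (328,131), tab at (278,174), crossbar at (277,186), lever grip at (281,300). I'll enlarge it now that the arm has settled.

```bash
python3 -c "
from h import *
import pickle
w=cam('wrist'); s=read_state(); print(s['clock'],s['eef_pos'],s['tool_rot'],w['C'])
pickle.dump(w,open('w2.pkl','wb'))
cv2.imwrite('pics/w2.png',crop(w,215,120,130,100,6)[:, :])
for P in [jw(111,12,56),jw(111,12,-56),jw(64,43.5),jw(64,53),jw(64+23,40.5)]: print((proj(w,P)[0]-[215,120])*6+2.5)
"
```

```text
2.0667 [495.76514141  67.00662869 231.90889003] [ 3.1377104  -0.00534992  1.57967471] [495.78010569 141.74168191 375.12999753]
[ 57.56202288 144.01087152]
[663.56091713 144.06004121]
[359.77324598 430.10037244]
[359.06375419 442.48512368]
[359.38796551 296.93111913]
```

View pics/w2.png

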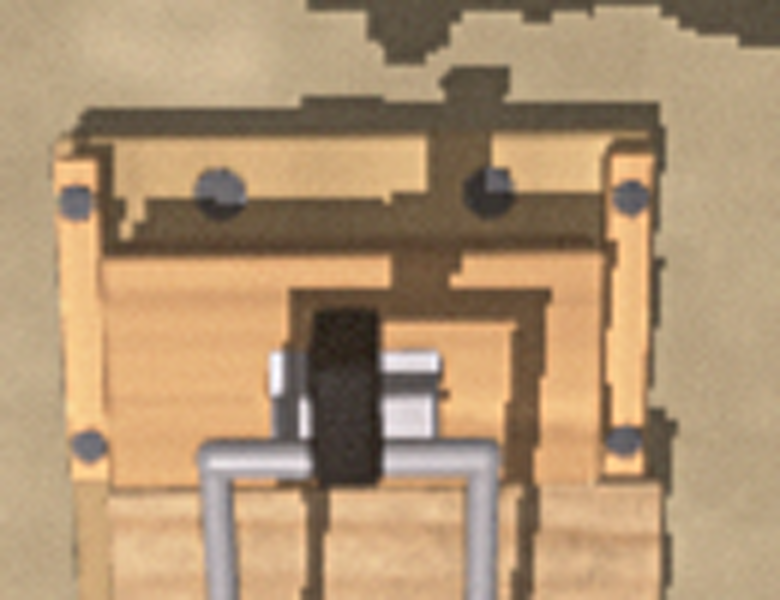

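```bash
python3 -c "
from h import *
import pickle
w=pickle.load(open('w2.pkl','rb'))
U=lambda x,y:((x-2.5)/6+215,(y-2.5)/6+120)
f=lambda n,x,y,z:print(n,onz(w,U(x,y),z).round(1))
f('cornL',65,137,20);f('cornR',655,133,20)
f('jaw far',360,255,48.5);f('jaw near',360,487,48.5);f('jaw L',105,255,48.5);f('jaw R',603,252,48.5)
f('jaw near L',112,487,48.5)
for r in (352,372,392,438): f('keep z48.5',410,r,48.5);f('keep z61',410,r,61)
f('keeperL',270,352,61);f('keeperR',440,352,61)
t=np.array([0,0,0]);f('bar',350,457,100.5);f('barL',210,455,100.5);f('barR',490,452,100.5)
f('tab top far',345,310,124);f('tabL',312,350,124);f('tabR',380,350,124)
"
```

```text
cornL [437.1 115.6  20. ]
cornR [546.  117.7  20. ]
jaw far [492.   98.3  48.5]
jaw near [492.3  56.9  48.5]
jaw L [448.   97.8  48.5]
jaw R [533.9  99.3  48.5]
jaw near L [448.1  56.4  48.5]
keep z48.5 [500.9  81.4  48.5]
keep z61 [500.7  83.7  61. ]
keep z48.5 [500.9  77.9  48.5]
keep z61 [500.7  80.3  61. ]
keep z48.5 [501.   74.3  48.5]
keep z61 [500.8  76.9  61. ]
keep z48.5 [501.1  66.   48.5]
keep z61 [500.9  68.9  61. ]
keeperL [477.1  83.4  61. ]
keeperR [505.7  83.8  61. ]
bar [491.3  75.  100.5]
barL [470.4  75.1 100.5]
barR [512.2  76.  100.5]
tab top far [490.9 100.9 124. ]
tabL [486.5  95.5 124. ]
tabR [495.7  95.6 124. ]
```

The crop shows the keeper's lip edge at row about 392, the jaw's far top edge at row 255 and near edge at row 487. That puts the keeper at y≈76 mm, so the jaw is about 7 mm open. The tab centre is at about (491, 86.5, 113). I'll go in and grasp it.

```bash
cat >> h.py <<'E'
J0=np.array([492.3,5,8.])
def link(a,phi,d=4,up=0):
    """TCP pose on tab for lever a, bail slope phi"""
    c,s=np.cos(phi),np.sin(phi)
    x=-35-16*np.cos(a)-np.sin(a)+124*c-10*s; z=52+16*np.sin(a)-np.cos(a)+124*s+10*c
    k=up-d
    return jw(x-s*k,z+c*k),tool(phi)
E
python3 -c "
from h import *
print(link(1.5,.224,0)[0])
A=link(1.5,.224,4,45);B=link(1.5,.224,4)
rows([(*A,5),(*B,5)],0)"
```

```text
[491.30479722  86.5453966  113.18365047]
0 0.20 -0.09 1.58 0.05 2.51 -0.03; 0 0.13 -0.09 1.58 0.05 2.51 -0.03; 0 0.06 -0.09 1.59 0.05 2.51 -0.03; 0 -0.01 -0.09 1.59 0.05 2.51 -0.03; 0 -0.08 -0.09 1.59 0.05 2.51 -0.03
0 -0.00 0.00 0.90 0.00 0.00 0.00; 0 0.00 -0.00 0.90 0.00 0.00 0.00; 0 -0.00 0.00 0.90 0.00 0.00 0.00; 0 0.00 -0.00 0.90 0.00 0.00 0.00; 0 -0.00 0.00 0.90 0.00 0.00 0.00
```

Emit:
move_arm(
  targets="0 0.2 -0.1 1.6 0 2.5 0; 0 0.1 -0.1 1.6 0 2.5 0; 0 0.1 -0.1 1.6 0 2.5 0; 0 0 -0.1 1.6 0 2.5 0; 0 -0.1 -0.1 1.6 0 2.8 0",
)

```text
clock: 2.48
eef_pos: [488.5, 69.6, 151.5]
tool_rot: [3.14, -0.225, 1.569]
force: [0.6, 0.7, -0.7]
width: 42.3
gripper_force: 0.0
```

Emit:
move_arm(
  targets="0 0 0 0 0 0 0; 0 0 0 0 0 0 0; 0 0 0 0 0 0 0",
)

```text
clock: 2.73
eef_pos: [489.0, 69.8, 152.5]
tool_rot: [3.14, -0.223, 1.569]
force: [-0.2, -0.2, 0.8]
width: 42.6
gripper_force: 0.0
```

```bash
python3 -c "
from h import *
B=link(1.5,.224,4);rows([(*B,5)],0)
w=cam('wrist');s=read_state();print(s['eef_pos'],s['tool_rot'],s['width'])
m=(w['color'].max(2)<55).astype(np.uint8)
print(proj(w,[link(1.5,.224,0)[0],link(1.5,.224,0,10.5)[0]]))
cv2.imwrite('pics/w3.png',w['color'][...,::-1])
"
```

```text
0 0.15 0.04 0.92 0.05 0.01 -0.15; 0 0.15 0.05 0.92 0.05 0.01 -0.15; 0 0.15 0.05 0.92 0.05 0.01 -0.15; 0 0.15 0.05 0.92 0.05 0.01 -0.15; 0 0.15 0.05 0.92 0.05 0.01 -0.15
[489.25480182  70.18399259 152.85038289] [ 3.13929955 -0.22273402  1.57053143] 42.315638170370484
[[284.0070132  224.48682823]
 [284.26164432 230.43045678]]
```

View pics/w3.png

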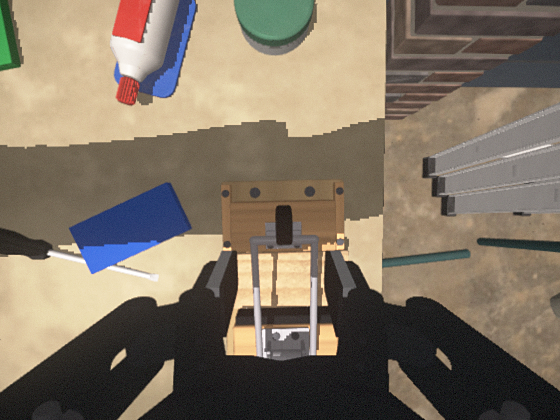

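The tab spans (276-292, 205-243), as predicted, and sits centrally between the fingers. Descend and close.

Emit:
move_arm(
  targets="0 0.2 0 0.9 0 0 0; 0 0.2 0.1 0.9 0 0 0; 0 0.1 0 0.9 0 0 0; 0 0.1 0.1 0.9 0 0 0; 0 0.1 0 0.9 0 0 0",
)

```text
clock: 3.2
eef_pos: [490.4, 87.2, 108.4]
tool_rot: [-3.141, -0.223, 1.57]
force: [0.4, 0.1, 0.1]
width: 42.5
gripper_force: 0.0
```

Emit:
move_arm(
  targets="-1 0 0 0.1 0 0 0; -1 0 0 0 0 0 0; -1 0 0 0 0 0 0; -1 0 0 0 0 0 0; -1 0 0 0 0 0 0",
)

```text
clock: 3.62
eef_pos: [491.2, 86.7, 108.8]
tool_rot: [3.14, -0.224, 1.57]
force: [0.8, 0.4, -0.7]
width: 8.3
gripper_force: 61.7
```

```bash
python3 -c "
from h import *
s=read_state();print(s['eef_pos'],s['tool_rot'],s['force'],s['width'],s['gripper_force'])
print(link(1.5,.224,4)[0])
W=[link(a,p,4) for a,p in [(1.5,.16),(1.6,.1),(1.7,.06),(1.8,.03),(1.9,.0),(2.0,-.03)]]
rows([(*x,2) for x in W],-1,start=link(1.5,.224,4))"
```

```text
[491.16731767  86.65412771 108.81914051] [ 3.13973993 -0.22351323  1.57018274] [ 0.8039367   0.44688025 -0.66399768] 8.280335663488005 61.726155281066895
[491.29395421  87.43385627 109.28358356]
-1 0.01 0.00 0.40 0.00 -1.83 0.00; -1 0.02 0.00 0.40 -0.00 -1.83 0.00; -1 0.09 -0.00 0.38 0.00 -1.72 0.00; -1 0.10 -0.00 0.38 0.00 -1.72 -0.00; -1 0.09 0.00 0.26 -0.00 -1.15 0.00
-1 0.09 -0.00 0.26 -0.00 -1.15 -0.00; -1 0.09 -0.00 0.20 0.00 -0.86 0.00; -1 0.09 0.00 0.20 0.00 -0.86 -0.00; -1 0.08 0.00 0.21 -0.00 -0.86 -0.00; -1 0.09 -0.00 0.20 -0.00 -0.86 0.00
-1 0.08 0.00 0.21 -0.00 -0.86 -0.00; -1 0.09 -0.00 0.21 -0.00 -0.86 -0.00
```

Emit:
move_arm(
  targets="-1 0 0 0.4 0 -1.8 0; -1 0 0 0.4 0 -1.8 0; -1 0.1 0 0.4 0 -1.7 0; -1 0.1 0 0.4 0 -1.7 0; -1 0.1 0 0.3 0 -1.2 0",
)

```text
clock: 4.03
eef_pos: [491.0, 91.2, 90.2]
tool_rot: [3.14, -0.077, 1.569]
force: [1.9, -4.5, -0.6]
width: 8.4
gripper_force: 61.9
```

Emit:
move_arm(
  targets="-1 0.1 0 0.2 0 -1.1 0; -1 0.1 0 0.2 0 -0.9 0; -1 0.1 0 0.2 0 -0.9 0; -1 0.1 0 0.2 0 -0.9 0; -1 0.1 0 0.2 0 -0.9 0",
)

```text
clock: 4.45
eef_pos: [491.0, 95.6, 80.5]
tool_rot: [3.141, 0.005, 1.568]
force: [2.2, -5.6, -1.9]
width: 8.3
gripper_force: 61.8
```

Emit:
move_arm(
  targets="-1 0.1 0 0.2 0 -0.9 0; -1 0.1 0 0.2 0 -0.9 0; -1 0 0 0 0 0 0",
)

```text
clock: 4.7
eef_pos: [490.8, 98.7, 76.3]
tool_rot: [3.141, 0.036, 1.57]
force: [1.5, -4.1, -1.3]
width: 8.6
gripper_force: 61.7
```

```bash
python3 -c "
from h import *
s=read_state();print(s['eef_pos'],s['tool_rot'],s['force'],s['width'],s['gripper_force'])
P,Q=link(2.0,-.03,4);print(P)
d=cam('side'); o=crop(d,270,190,120,95,5);cv2.imwrite('pics/s3.png',o)
"
```

```text
[490.785162    98.71200765  76.3296088 ] [3.14128912 0.03621491 1.56991289] [ 1.45455614 -4.11517227 -1.26332506] 8.586023155869146 61.74201965332031
[491.14222685  99.86616451  77.24276384]
```

View pics/s3.png

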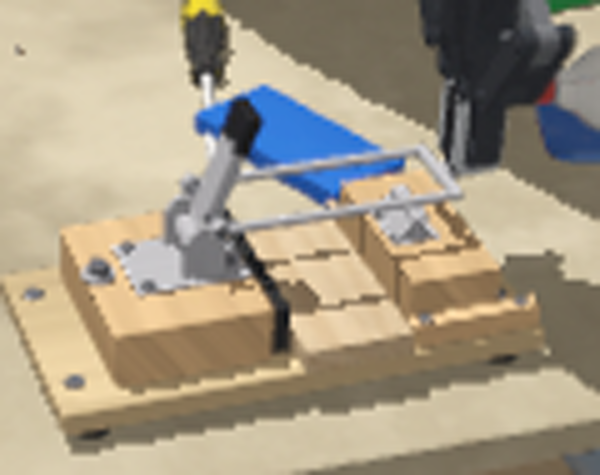

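The side view shows the lever leaning over (grip at (243,118)) and the bail held above the keeper (crossbar (440,175), keeper (405,215)). Next I lower it.

```bash
python3 -c "
from h import *
W=[link(a,p,4) for a,p in [(2.07,-.08),(2.07,-.19),(2.07,-.213)]]
rows([(*W[0],2),(*W[1],4),(*W[2],4)],-1,start=link(2.0,-.03,4));print(W[1][0],W[2][0])"
```

```text
-1 0.06 -0.00 0.33 0.00 -1.43 -0.00; -1 0.07 -0.00 0.33 0.00 -1.43 0.00; -1 -0.00 -0.00 0.34 0.00 -1.58 -0.00; -1 0.01 -0.00 0.34 0.00 -1.58 -0.00; -1 0.02 -0.00 0.34 0.00 -1.58 -0.00
-1 0.03 -0.00 0.34 0.00 -1.58 0.00; -1 0.00 0.00 0.07 0.00 -0.33 0.00; -1 0.00 -0.00 0.07 -0.00 -0.33 -0.00; -1 0.00 -0.00 0.07 0.00 -0.33 -0.00; -1 0.00 0.00 0.07 -0.00 -0.33 -0.00
[491.14454415  99.67628868  56.99967399] [491.14985969  99.24074161  54.17782015]
```

Emit:
move_arm(
  targets="-1 0.1 0 0.3 0 -1.4 0; -1 0.1 0 0.3 0 -1.4 0; -1 0 0 0.3 0 -1.6 0; -1 0 0 0.3 0 -1.6 0; -1 0 0 0.3 0 -1.6 0",
)

```text
clock: 5.17
eef_pos: [490.9, 99.6, 61.4]
tool_rot: [3.141, 0.168, 1.568]
force: [2.5, -3.2, -2.9]
width: 8.3
gripper_force: 61.5
```

Emit:
move_arm(
  targets="-1 0 0 0.3 0 -1.6 0; -1 0 0 0.1 0 -0.4 0; -1 0 0 0 0 0 0",
)

```text
clock: 5.42
eef_pos: [490.7, 100.2, 57.1]
tool_rot: [3.141, 0.201, 1.57]
force: [1.8, -2.7, -3.3]
width: 8.4
gripper_force: 61.4
```

Emit:
move_arm(
  targets="-1 0 0 0.1 0 -0.3 0; -1 0 0 0.1 0 -0.3 0; -1 0 0 0 0 0 0",
)

```text
clock: 5.67
eef_pos: [490.7, 100.0, 55.4]
tool_rot: [3.141, 0.211, 1.569]
force: [3.1, -1.8, -3.2]
width: 8.5
gripper_force: 61.5
```

Emit:
move_arm(
  targets="-1 0 0 0.1 0 -0.2 0; -1 0 0 0 0 0 0; -1 0 0 0 0 0 0",
)

```text
clock: 5.92
eef_pos: [490.7, 99.9, 54.5]
tool_rot: [3.141, 0.214, 1.569]
force: [2.0, -1.2, -2.6]
width: 8.6
gripper_force: 61.6
```

```bash
python3 -c "
from h import *
d=cam('side'); o=crop(d,300,200,90,70,6);cv2.imwrite('pics/s4.png',o)
print(read_state()['force'])
"
```

```text
[ 1.98135728 -0.94897898 -3.15947209]
```

View pics/s4.png

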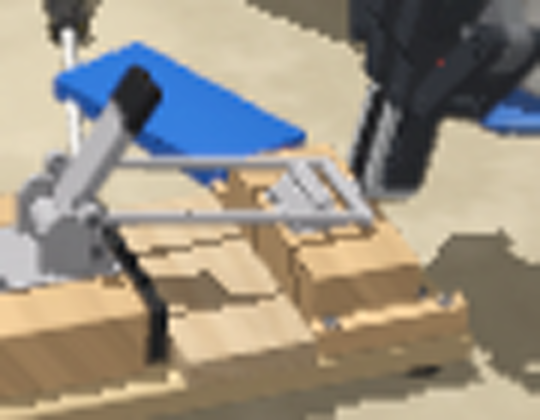

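The side crop shows the crossbar (345,190) just beyond the keeper's lip (300,185) and low over the jaw. I'll creep down until it touches.

Emit:
move_arm(
  targets="-1 0 0 0.05 0 -0.2 0; -1 0 0 0.05 0 -0.2 0; -1 0 0 0 0 0 0",
)

```text
clock: 6.22
eef_pos: [490.7, 99.7, 53.4]
tool_rot: [3.141, 0.222, 1.57]
force: [2.4, -0.1, -1.6]
width: 8.3
gripper_force: 61.6
```

Emit:
move_arm(
  targets="-1 0 0 0.05 0 -0.1 0; -1 0 0 0.05 0 -0.1 0; -1 0 0 0 0 0 0",
)

```text
clock: 6.47
eef_pos: [490.6, 99.5, 52.4]
tool_rot: [3.141, 0.225, 1.57]
force: [2.8, 0.9, -1.3]
width: 8.4
gripper_force: 61.8
```

Emit:
move_arm(
  targets="-1 0 0 0.05 0 -0.1 0; -1 0 0 0 0 0 0; -1 0 0 0 0 0 0",
)

```text
clock: 6.72
eef_pos: [490.7, 99.5, 52.0]
tool_rot: [3.141, 0.226, 1.57]
force: [2.5, 1.1, -2.3]
width: 8.1
gripper_force: 61.9
```

Emit:
move_arm(
  targets="-1 0 0 0.05 0 -0.1 0; -1 0 0 0 0 0 0; -1 0 0 0 0 0 0",
)

```text
clock: 6.97
eef_pos: [490.6, 99.4, 51.5]
tool_rot: [3.141, 0.228, 1.57]
force: [2.2, 2.2, -1.0]
width: 8.2
gripper_force: 62.0
```

```bash
python3 -c "
from h import *
d=cam('side')
def onx(p,x):
    C,v=ray(d,p);return C+v*(x-C[0])/v[0]
U=lambda x,y:((x-2.5)/6+300,(y-2.5)/6+200)
print('bar near end then (x=511)',onx(U(372,217),511.))
print('bar far end (x=471)',onx(U(325,162),471.))
# jaw top corner near/far end: z=48.5
for p in [(300,280),(425,262)]: print('jaw corner x=535',onx(U(*p),535.))
print('lip side edge',onx(U(330,215),505.5), onx(U(295,160),477))
# tip of grip now / lever angle
print('grip tip',onx(U(140,68),491.))
print(read_state()['force'])
"
```

```text
bar near end then (x=511) [511.          88.66959888  52.32966413]
bar far end (x=471) [471.          85.79861879  53.182702  ]
jaw corner x=535 [535.          51.25685263  46.58984873]
jaw corner x=535 [535.         100.05436378  45.57777878]
lip side edge [505.5         74.20162146  52.35334765] [477.          70.88962919  60.1014209 ]
grip tip [491.           3.18521462 118.32929457]
[ 1.9805205   2.51768419 -0.35806574]
```

Emit:
move_arm(
  targets="-1 0 0 0.05 0 -0.1 0; -1 0 0 0 0 0 0; -1 0 0 0 0 0 0",
)

```text
clock: 7.27
eef_pos: [490.7, 99.4, 51.4]
tool_rot: [3.141, 0.23, 1.57]
force: [0.9, 3.6, 4.1]
width: 8.2
gripper_force: 62.8
```

Emit:
move_arm(
  targets="-1 0 0 0.05 0 -0.1 0; -1 0 0 0 0 0 0; -1 0 0 0 0 0 0",
)

```text
clock: 7.52
eef_pos: [490.7, 99.3, 51.3]
tool_rot: [3.141, 0.232, 1.57]
force: [1.0, 5.0, 9.0]
width: 8.4
gripper_force: 63.4
```

Contact is at TCP z 51.4. I'll ease the pressure slightly and draw back along -y in steps.

Emit:
move_arm(
  targets="-1 0 0 -0.06 0 0 0; -1 -0.19 0 0.05 0 0 0; -1 -0.19 0 0.05 0 0 0; -1 0 0 0 0 0 0",
)

```text
clock: 7.85
eef_pos: [490.7, 97.5, 51.2]
tool_rot: [3.14, 0.229, 1.571]
force: [1.3, 7.9, 7.0]
width: 8.1
gripper_force: 63.0
```

Emit:
move_arm(
  targets="-1 -0.19 0 0.05 0 0 0; -1 -0.1 0 0.02 0 0 0; -1 0 0 0 0 0 0",
)

```text
clock: 8.1
eef_pos: [491.0, 94.7, 51.1]
tool_rot: [3.14, 0.228, 1.571]
force: [1.5, 8.5, 5.3]
width: 8.7
gripper_force: 62.9
```

Emit:
move_arm(
  targets="-1 -0.1 0 0 0 0 0; -1 -0.1 0 0.02 0 0 0; -1 0 0 0 0 0 0",
)

```text
clock: 8.35
eef_pos: [490.9, 91.4, 51.2]
tool_rot: [3.14, 0.23, 1.571]
force: [2.4, 5.4, 2.2]
width: 8.1
gripper_force: 62.3
```

Emit:
move_arm(
  targets="-1 -0.1 0 0.02 0 0 0; -1 0 0 0 0 0 0; -1 0 0 0 0 0 0",
)

```text
clock: 8.6
eef_pos: [490.9, 90.2, 51.2]
tool_rot: [3.14, 0.23, 1.57]
force: [3.6, 5.1, 3.1]
width: 8.1
gripper_force: 62.3
```

Emit:
move_arm(
  targets="-1 -0.1 0 0.02 0 0 0; -1 0 0 0 0 0 0; -1 0 0 0 0 0 0",
)

```text
clock: 8.85
eef_pos: [490.9, 89.1, 51.2]
tool_rot: [3.141, 0.231, 1.57]
force: [2.4, 5.3, 1.5]
width: 8.5
gripper_force: 62.3
```

Emit:
move_arm(
  targets="-1 -0.1 0 0.02 0 0 0; -1 0 0 0 0 0 0; -1 0 0 0 0 0 0",
)

```text
clock: 9.1
eef_pos: [490.9, 88.1, 51.3]
tool_rot: [3.14, 0.23, 1.57]
force: [2.7, 5.2, 1.3]
width: 8.4
gripper_force: 62.3
```

Emit:
move_arm(
  targets="-1 -0.1 0 0.02 0 0 0; -1 0 0 0 0 0 0; -1 0 0 0 0 0 0",
)

```text
clock: 9.35
eef_pos: [490.9, 87.1, 51.3]
tool_rot: [3.14, 0.23, 1.57]
force: [2.2, 5.4, 2.0]
width: 8.5
gripper_force: 62.3
```

```bash
python3 -c "
from h import *
d=cam('side'); a=crop(d,295,200,95,65,6)
w=cam('wrist'); P=proj(w,jw(68,43.5))[0].astype(int);print(P)
x,y=max(P[0]-50,0),max(P[1]-40,0)
b=crop(w,x,y,95,33,6);b=cv2.resize(b,(a.shape[1],200)) 
cv2.imwrite('pics/s5.png',np.vstack([a,b]));print(a.shape,x,y)
print(read_state()['force'])
"
```

```text
[281 288]
(390, 570, 3) 231 248
[2.96762549 4.53171411 1.44459766]
```

View pics/s5.png

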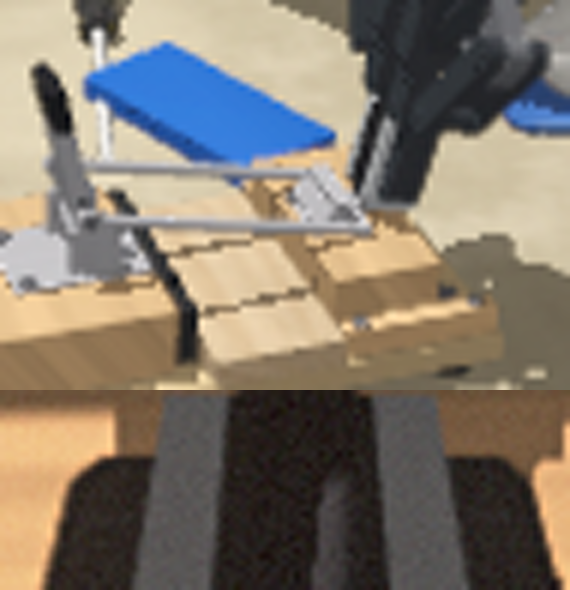

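The crop shows the crossbar end at (370,230), tucked under the keeper's lip. The lever is at a≈1.3, and the jaw has already been pulled some 3 mm towards the work, so the bail is hooked. I'll open slightly and withdraw along the tool axis.

Emit:
move_arm(
  targets="-0.6 0 0 0 0 0 0; -0.6 0 0 0 0 0 0; -0.6 0 0 0 0 0 0; -0.6 0 0 -0.4 0 0 0; -0.6 0 0 -1 0 0 0",
)

```text
clock: 9.87
eef_pos: [488.9, 87.8, 64.5]
tool_rot: [-3.138, 0.234, 1.569]
force: [-0.2, 0.0, 1.1]
width: 16.9
gripper_force: 0.0
```

Emit:
move_arm(
  targets="-0.6 0 0 -2 0 0 0; -0.6 0 0 -3 0 0 0; -1 0 0 -3 0 2 0; -1 0 0 -2 0 4 0; -1 0 0 0 0 5 0",
)

```text
clock: 10.28
eef_pos: [493.0, 115.6, 167.3]
tool_rot: [3.133, 0.034, 1.575]
force: [0.6, -0.3, -1.4]
width: 0.1
gripper_force: 0.0
```

```bash
python3 - <<'E'
from h import *
s=read_state();print(s['clock'],s['eef_pos'],s['tool_rot'],s['force'],s['width'])
t=cam('top');d=cam('side')
for c,n,b in ((t,'t',(220,320,140,196)),(d,'s',(285,390,185,280))):
    m=(c['color'].max(2)<60).astype(np.uint8)
    k,l,st,ce=cv2.connectedComponentsWithStats(m)
    for i in range(1,k):
        x,y=ce[i]
        if st[i,4]>6 and b[0]<x<b[1] and b[2]<y<b[3]: print(n,st[i],ce[i].round(1))
for a in (1.2,1.3,1.4): 
    P=jw(-35-57*np.cos(a),52+57*np.sin(a)); print(a,P,proj(t,P),proj(d,P))
E
```

```text
10.2833 [492.96167631 115.63351872 167.25913555] [3.13307377 0.03378986 1.57455762] [ 0.55453743 -0.30998808 -1.42067948] 0.14452030012983802
t [281 157   4   8  23] [283.  160.7]
t [271 160   1  10  10] [271.  164.5]
t [237 164   7   4  25] [239.9 165.7]
t [271 173   2   9  10] [271.1 177.4]
s [309 201   5   6  10] [310.9 203.6]
s [301 211   6  11  37] [303.6 216.3]
s [354 226  10   9  69] [358.6 229.7]
s [320 241   8  19  42] [324.7 251.1]
1.2 [492.97917115 -50.65024776 113.1262279 ] [[286.20836436 161.56741218]] [[299.10042467 216.90568263]]
1.3 [492.91318803 -45.24369161 114.92281657] [[284.32873299 161.41636094]] [[301.53228534 215.81224814]]
1.4 [492.84534576 -39.68479949 116.17063461] [[282.39116409 161.3111516 ]] [[304.03032195 214.93199208]]
```

The lever stands at a≈1.37 and the bail stays down. Next is the swing, with the fingers shut.

```bash
cat >> h.py <<'E'
def push(a,tilt,r=57,off=0):
    q=np.array([-35-r*np.cos(a)+(4+off)*np.sin(a), 52+r*np.sin(a)+(4+off)*np.cos(a)])
    q=q+11*np.array([np.cos(tilt),np.sin(tilt)])
    return jw(*q),tool(tilt)
E
python3 - <<'E'
from h import *
A=push(1.55,0)
rows([(*A,5)],-1)
W=[(*push(a,.25*(1.55-a)/1.4),4) for a in (1.2,.85,.5)]+[(*push(.3,.22),4)]+[(*push(.15,.25),4)]
rows(W,-1,start=A)
print([push(a,.25)[0].round(1) for a in (.15,0.03,-.085)])
E
```

```text
-1 -2.41 0.05 1.05 0.02 0.47 -0.26; -1 -2.42 0.04 1.03 0.02 0.47 -0.26; -1 -2.43 0.03 1.01 0.02 0.47 -0.26; -1 -2.44 0.02 0.99 0.02 0.47 -0.26; -1 -2.45 0.01 0.97 0.02 0.47 -0.26
-1 -0.49 0.00 0.05 -0.00 0.90 0.00; -1 -0.49 0.00 0.04 0.00 0.90 -0.00; -1 -0.50 -0.00 0.03 0.00 0.90 0.00; -1 -0.50 0.00 0.02 -0.00 0.90 -0.00; -1 -0.46 0.00 0.18 -0.00 0.90 0.00
-1 -0.46 -0.00 0.18 0.00 0.90 -0.00; -1 -0.46 0.00 0.17 0.00 0.90 0.00; -1 -0.46 0.00 0.16 0.00 0.90 0.00; -1 -0.38 0.00 0.30 0.00 0.90 0.00; -1 -0.39 0.00 0.30 -0.00 0.90 0.00
-1 -0.39 -0.00 0.29 0.00 0.90 -0.00; -1 -0.39 0.00 0.29 0.00 0.90 -0.00; -1 -0.17 -0.00 0.22 0.00 0.47 0.00; -1 -0.18 0.00 0.22 0.00 0.47 -0.00; -1 -0.18 -0.00 0.21 -0.00 0.47 0.00
-1 -0.18 -0.00 0.21 0.00 0.47 0.00; -1 -0.11 -0.00 0.18 0.00 0.43 -0.00; -1 -0.11 -0.00 0.18 -0.00 0.43 0.00; -1 -0.11 0.00 0.18 -0.00 0.43 0.00; -1 -0.11 -0.00 0.18 0.00 0.43 -0.00
[array([493.3, -75.1,  75.2]), array([493.3, -76.2,  68.4]), array([493.3, -76.5,  61.9])]
```

Emit:
move_arm(
  targets="-1 -2.4 0 1.0 0 0.5 -0.3; -1 -2.4 0 1.0 0 0.5 -0.3; -1 -2.4 0 1.0 0 0.5 -0.3; -1 -2.4 0 1.0 0 0.5 -0.3; -1 -2.4 0 1.0 0 0.5 -0.1",
)

```text
clock: 10.8
eef_pos: [490.7, -9.7, 114.5]
tool_rot: [-3.139, -0.002, 1.594]
force: [-0.2, -0.5, 0.3]
width: 0.2
gripper_force: 0.0
```

Emit:
move_arm(
  targets="-1 0 0 0 0 0 0; -1 0 0 0 0 0 0; -1 -0.2 0 0 0 0 0",
)

```text
clock: 11.05
eef_pos: [491.3, -9.9, 115.0]
tool_rot: [-3.14, -0.004, 1.594]
force: [0.4, 1.2, 0.3]
width: -0.1
gripper_force: 0.0
```

```bash
python3 - <<'E'
from h import *
W=[(*push(a,.25*(1.55-a)/1.4),n) for a,n in ((1.25,5),(.9,5),(.55,5))]+[(*push(.3,.23),5)]
rows(W,-1)
E
```

```text
-1 -0.47 0.02 -0.02 -0.02 0.57 0.13; -1 -0.47 0.02 -0.03 -0.02 0.57 0.13; -1 -0.47 0.02 -0.03 -0.02 0.57 0.13; -1 -0.46 0.02 -0.03 -0.02 0.57 0.13; -1 -0.46 0.02 -0.04 -0.02 0.57 0.13
-1 -0.37 0.00 0.13 0.00 0.72 -0.00; -1 -0.37 -0.00 0.13 -0.00 0.72 0.00; -1 -0.37 0.00 0.12 0.00 0.72 -0.00; -1 -0.38 -0.00 0.12 0.00 0.72 -0.00; -1 -0.38 0.00 0.11 -0.00 0.72 0.00
-1 -0.31 -0.00 0.23 -0.00 0.72 0.00; -1 -0.32 0.00 0.23 0.00 0.72 -0.00; -1 -0.32 -0.00 0.22 -0.00 0.72 0.00; -1 -0.32 0.00 0.22 0.00 0.72 -0.00; -1 -0.33 -0.00 0.21 -0.00 0.72 0.00
-1 -0.18 0.00 0.21 0.00 0.59 0.00; -1 -0.18 0.00 0.21 -0.00 0.59 0.00; -1 -0.18 -0.00 0.21 0.00 0.59 0.00; -1 -0.18 0.00 0.21 0.00 0.59 0.00; -1 -0.19 0.00 0.20 0.00 0.59 -0.00
```

Emit:
move_arm(
  targets="-1 -0.5 0 0 0 0.6 0.1; -1 -0.5 0 0 0 0.6 0.1; -1 -0.5 0 0 0 0.6 0.1; -1 -0.4 0 0 0 0.6 0.1; -1 -0.4 0 -0.1 0 0.6 0.1",
)

```text
clock: 11.47
eef_pos: [492.1, -32.8, 115.9]
tool_rot: [-3.141, -0.057, 1.586]
force: [-0.1, 2.7, -0.6]
width: -0.1
gripper_force: 0.7
```

Emit:
move_arm(
  targets="-1 -0.4 0 0.1 0 0.7 0; -1 -0.4 0 0.1 0 0.7 0; -1 -0.4 0 0.1 0 0.7 0; -1 -0.4 0 0.1 0 0.7 0; -1 -0.4 0 0.1 0 0.7 0",
)

```text
clock: 11.88
eef_pos: [492.4, -53.1, 109.2]
tool_rot: [-3.141, -0.119, 1.585]
force: [-0.3, 4.5, 0.4]
width: -0.2
gripper_force: 1.5
```

Emit:
move_arm(
  targets="-1 -0.3 0 0.2 0 0.7 0; -1 -0.3 0 0.2 0 0.7 0; -1 -0.3 0 0.2 0 0.7 0; -1 -0.3 0 0.2 0 0.7 0; -1 -0.3 0 0.2 0 0.7 0",
)

```text
clock: 12.3
eef_pos: [492.6, -67.0, 97.0]
tool_rot: [-3.141, -0.18, 1.584]
force: [0.5, 6.1, 2.2]
width: 0.1
gripper_force: 2.8
```

```bash
python3 - <<'E'
from h import *
s=read_state();print(s['eef_pos'],s['tool_rot'],s['force'])
W=[(*push(.3,.23),5),(*push(.15,.25),5)]
rows(W,-1)
d=cam('side')
m=(d['color'].max(2)<60).astype(np.uint8)
k,l,st,ce=cv2.connectedComponentsWithStats(m)
print([(st[i],ce[i].round(1)) for i in range(1,k) if 280<ce[i][0]<375 and 190<ce[i][1]<280 and st[i,4]>6])
for a in (.4,.6,.8): print(a,proj(d,jw(-35-57*np.cos(a),52+57*np.sin(a))),push(a,.2)[0])
E
```

```text
[492.64167582 -67.02794669  97.02717694] [-3.14137224 -0.18022233  1.58375303] [0.51333563 6.12039917 2.16368684]
-1 -0.16 0.01 0.25 -0.00 0.57 0.01; -1 -0.16 0.01 0.25 -0.00 0.57 0.01; -1 -0.16 0.01 0.25 -0.00 0.57 0.01; -1 -0.17 0.01 0.25 -0.00 0.57 0.01; -1 -0.17 0.01 0.25 -0.00 0.57 0.01
-1 -0.09 -0.00 0.14 0.00 0.23 0.00; -1 -0.09 -0.00 0.14 -0.00 0.23 -0.00; -1 -0.09 0.00 0.14 -0.00 0.23 0.00; -1 -0.09 -0.00 0.14 0.00 0.23 0.00; -1 -0.09 -0.00 0.14 0.00 0.23 0.00
[(array([307, 192,   8,  15,  81], dtype=int32), array([310.3, 198.5])), (array([284, 224,   9,   8,  34], dtype=int32), array([287.4, 227.9])), (array([351, 225,  10,   9,  75], dtype=int32), array([355.2, 228.8])), (array([313, 232,   5,   6,  10], dtype=int32), array([315. , 234.5])), (array([319, 241,   8,  19,  34], dtype=int32), array([323.6, 250.4]))]
0.4 [[284.91529306 231.46820777]] [493.21723058 -70.15647407  88.06645213]
0.6 [[287.29607425 227.12821961]] [493.14209147 -63.99968943  97.67132608]
0.8 [[290.54915088 223.14114878]] [493.04516373 -56.05757879 105.86148666]
```

The lever is at about 0.58 rad and the load is as expected, so I'll continue.

Emit:
move_arm(
  targets="-1 -0.2 0 0.25 0 0.6 0; -1 -0.2 0 0.25 0 0.6 0; -1 -0.2 0 0.25 0 0.6 0; -1 -0.2 0 0.25 0 0.6 0; -1 -0.2 0 0.25 0 0.6 0",
)

```text
clock: 12.77
eef_pos: [492.7, -75.9, 82.7]
tool_rot: [-3.141, -0.23, 1.583]
force: [-0.1, 0.6, 3.5]
width: -0.0
gripper_force: 2.0
```

Emit:
move_arm(
  targets="-1 -0.1 0 0.15 0 0.2 0; -1 -0.1 0 0.15 0 0.2 0; -1 -0.1 0 0.15 0 0.2 0; -1 -0.1 0 0.15 0 0.2 0; -1 0 0 0 0 0 0",
)

```text
clock: 13.18
eef_pos: [492.5, -78.1, 75.7]
tool_rot: [-3.141, -0.244, 1.582]
force: [-0.4, -0.3, -0.9]
width: -0.0
gripper_force: 0.1
```

```bash
python3 - <<'E'
from h import *
d=cam('side')
for th in (50,70):
    m=(d['color'].max(2)<th).astype(np.uint8)
    k,l,st,ce=cv2.connectedComponentsWithStats(m)
    print([(st[i],ce[i].round(1)) for i in range(1,k) if 270<ce[i][0]<375 and 190<ce[i][1]<280 and st[i,4]>6])
for a in (-.08,0,.1,.2): print(a,proj(d,jw(-35-57*np.cos(a),52+57*np.sin(a))),push(a,.244)[0])
cv2.imwrite('pics/s6.png',crop(d,265,195,110,85,7))
E
```

```text
[(array([ 249,  158,   42,   77, 1236], dtype=int32), array([273.7, 190.3])), (array([307, 192,   7,  15,  76], dtype=int32), array([310.2, 198.4])), (array([351, 224,   8,   9,  61], dtype=int32), array([354.7, 228.3])), (array([280, 234,   9,   8,  38], dtype=int32), array([283.7, 237.9])), (array([323, 248,   3,  12,  12], dtype=int32), array([324.7, 253.5]))]
[(array([307, 192,   8,  15,  86], dtype=int32), array([310.4, 198.5])), (array([350, 224,  10,  10,  72], dtype=int32), array([354.6, 228.4])), (array([314, 233,   4,   7,   8], dtype=int32), array([315.5, 236. ])), (array([279, 234,  12,  11,  50], dtype=int32), array([284.4, 238.7])), (array([320, 243,   6,  17,  18], dtype=int32), array([323.4, 250.6])), (array([368, 261,   5,   2,   7], dtype=int32), array([370.1, 261.6]))]
-0.08 [[283.21293112 242.19229984]] [493.29412538 -76.45711661  62.089516  ]
0 [[283.09126546 240.45042875]] [493.29244918 -76.3197708   66.65744673]
0.1 [[283.16743121 238.22668255]] [493.2841009  -75.6357255   72.32796814]
0.2 [[283.49829082 235.97267478]] [493.2688859 -74.3890322  77.9018649]
```

View pics/s6.png

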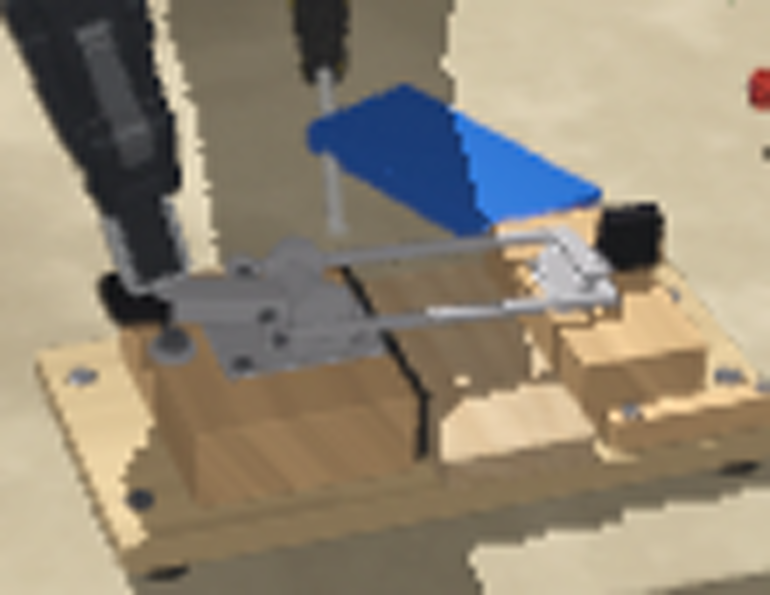

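The side crop shows the lever down near home, with the finger at its grip (140,295). The bar is behind the keeper (575,265) and the jaw is tight on the offcut. Now I creep down to press.

Emit:
move_arm(
  targets="-1 -0.05 0 0.2 0 0 0; -1 -0.02 0 0.1 0 0 0; -1 -0.02 0 0.1 0 0 0; -1 0 0 0 0 0 0",
)

```text
clock: 13.57
eef_pos: [492.2, -77.2, 71.7]
tool_rot: [-3.14, -0.244, 1.583]
force: [0.4, 0.3, 0.4]
width: 0.1
gripper_force: 0.1
```

Emit:
move_arm(
  targets="-1 -0.02 0 0.1 0 0 0; -1 -0.02 0 0.1 0 0 0; -1 0 0 0 0 0 0",
)

```text
clock: 13.82
eef_pos: [492.3, -77.1, 69.8]
tool_rot: [-3.141, -0.245, 1.583]
force: [-0.3, -0.1, 0.5]
width: 0.0
gripper_force: 0.1
```

Emit:
move_arm(
  targets="-1 -0.02 0 0.1 0 0 0; -1 -0.01 0 0.05 0 0 0; -1 0 0 0 0 0 0",
)

```text
clock: 14.07
eef_pos: [492.5, -77.1, 68.3]
tool_rot: [-3.141, -0.244, 1.583]
force: [-0.3, 1.0, -0.3]
width: 0.0
gripper_force: 0.0
```

Emit:
move_arm(
  targets="-1 -0.02 0 0.1 0 0 0; -1 0 0 0 0 0 0; -1 0 0 0 0 0 0",
)

```text
clock: 14.32
eef_pos: [492.4, -77.0, 67.3]
tool_rot: [-3.141, -0.245, 1.583]
force: [-0.8, 0.4, -1.1]
width: 0.0
gripper_force: 0.0
```

Emit:
move_arm(
  targets="-1 -0.02 0 0.1 0 0 0; -1 0 0 0 0 0 0; -1 0 0 0 0 0 0",
)

```text
clock: 14.57
eef_pos: [492.4, -77.1, 66.3]
tool_rot: [-3.141, -0.244, 1.583]
force: [1.6, 0.5, 0.4]
width: -0.1
gripper_force: 0.0
```

Emit:
move_arm(
  targets="-1 -0.01 0 0.05 0 0 0; -1 0 0 0 0 0 0; -1 -0.01 0 0.05 0 0 0; -1 0 0 0 0 0 0",
)

```text
clock: 14.9
eef_pos: [492.4, -77.0, 65.3]
tool_rot: [-3.141, -0.244, 1.583]
force: [-0.7, -0.7, 0.0]
width: 0.1
gripper_force: 0.0
```

Emit:
move_arm(
  targets="-1 -0.01 0 0.05 0 0 0; -1 0 0 0 0 0 0; -1 -0.01 0 0.05 0 0 0; -1 0 0 0 0 0 0",
)

```text
clock: 15.23
eef_pos: [492.5, -77.0, 64.5]
tool_rot: [-3.141, -0.244, 1.583]
force: [0.0, -0.6, 2.6]
width: -0.0
gripper_force: 1.1
```

Touching. I'll add pressure in small steps.

Emit:
move_arm(
  targets="-1 0 0 0.04 0 0 0; -1 0 0 0 0 0 0; -1 0 0 0 0 0 0",
)

```text
clock: 15.48
eef_pos: [492.5, -77.0, 64.3]
tool_rot: [-3.141, -0.244, 1.583]
force: [-1.3, -1.8, 4.7]
width: 0.0
gripper_force: 2.6
```

Emit:
move_arm(
  targets="-1 0 0 0.04 0 0 0; -1 0 0 0 0 0 0; -1 0 0 0 0 0 0",
)

```text
clock: 15.73
eef_pos: [492.5, -77.0, 64.2]
tool_rot: [-3.141, -0.244, 1.583]
force: [-2.7, -1.3, 8.0]
width: 0.1
gripper_force: 4.1
```

Emit:
move_arm(
  targets="-1 0 0 0.05 0 0 0; -1 0 0 0 0 0 0; -1 0 0 0 0 0 0; -1 0 0 0 0 0 0",
)

```text
clock: 16.07
eef_pos: [492.6, -77.0, 64.1]
tool_rot: [-3.141, -0.244, 1.583]
force: [-2.4, -0.8, 12.3]
width: 0.2
gripper_force: 5.9
```

Emit:
move_arm(
  targets="-1 0 0 0 0 0 0; -1 0 0 0 0 0 0; -1 0 0 0 0 0 0; -1 0 0 0 0 0 0; -1 0 0 0 0 0 0",
)

```text
clock: 16.48
eef_pos: [492.6, -77.0, 64.1]
tool_rot: [-3.141, -0.244, 1.583]
force: [-2.3, -1.5, 11.1]
width: -0.4
gripper_force: 5.9
```

It held about 12 N for over 0.5 s. One more hold, then let go and lift clear.

Emit:
move_arm(
  targets="-1 0 0 0 0 0 0; -1 0 0 0 0 0 0; -1 0 0 -0.1 0 0 0; -1 0 0 -0.3 0 0 0; -1 0.2 0 -1 0 0 0",
)

```text
clock: 16.9
eef_pos: [491.6, -78.1, 76.5]
tool_rot: [-3.139, -0.245, 1.583]
force: [-1.1, 0.3, 0.6]
width: 0.1
gripper_force: 0.0
```

Emit:
move_arm(
  targets="-1 0.5 0 -2 0 0 0; -1 0.7 0 -3 0 0 0; -1 0.7 0 -3 0 0 0; -1 0 0 -3 0 0 0; -1 0 0 0 0 0 0",
)

```text
clock: 17.32
eef_pos: [496.2, -87.8, 193.8]
tool_rot: [3.133, -0.241, 1.584]
force: [0.4, -0.2, 0.3]
width: -0.1
gripper_force: 0.0
```

```bash
python3 - <<'E'
from h import *
print(read_state()['eef_pos'],read_state()['force'])
d=cam('side')
m=(d['color'].max(2)<60).astype(np.uint8)
k,l,st,ce=cv2.connectedComponentsWithStats(m)
print([(st[i],ce[i].round(1)) for i in range(1,k) if 270<ce[i][0]<375 and 190<ce[i][1]<280 and st[i,4]>6])
for a in (-.08,0,.1): print(a,proj(d,jw(-35-57*np.cos(a),52+57*np.sin(a))))
cv2.imwrite('pics/s7.png',crop(d,265,195,110,85,7))
E
```

```text
[496.16428543 -87.80900859 193.77910371] [ 0.37382107 -0.17389019  0.26707696]
[(array([307, 192,   8,  15,  81], dtype=int32), array([310.3, 198.5])), (array([350, 224,   9,  10,  70], dtype=int32), array([354.5, 228.2])), (array([314, 234,   5,   7,   7], dtype=int32), array([316.1, 237. ])), (array([279, 238,  10,   8,  55], dtype=int32), array([283.6, 241.7])), (array([320, 243,   6,  17,  18], dtype=int32), array([323.4, 250.6]))]
-0.08 [[283.21293112 242.19229984]]
0 [[283.09126546 240.45042875]]
0.1 [[283.16743121 238.22668255]]
```

```bash
python3 -c "
from cell import order
print(order.finish_job())"
```

```text
the job is handed in; nothing more can be done
None
```

The job is handed in at about 17 s on the clock. The bail is hooked behind the keeper, and the lever is past centre at about -0.06 rad. I pressed it onto its stop at 11–12 N for over half a second, then let go and lifted the arm clear; the verdict was not shown.

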